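# Sort the loose game pieces back into their trays

## Robot

A 6-joint arm with a two-finger parallel gripper is mounted at the origin on the work surface. World frame = base frame: x ahead of the robot, y to its left, z up, the work surface at z = 0. Lengths are in m, angles in rad, forces in N, time in s.
With the tool pointing down it reaches from about 0.35 to 0.85 m from the base axis. Payload 8.1 kg.
Tool frame: the origin (TCP) lies on the mounting face of the last link; the fingertips stand 186 mm ahead of it and the grasp point (between the pads) lies 167 mm ahead of it (robot.finger_overhang is the distance from the TCP to the fingertips, in m); z points along the fingers, y is the line along which they close (so a half turn about z gives the same grasp; the last joint's range is limited). The gripper opens to 93 mm and grips with 3 to 60 N. Pads are 15 mm wide; open, the fingers measure 128 mm over their backs; the gripper's body (75 mm by 188 mm) begins 65 mm behind the grasp point.
Start: joints at [-1.405, 0.13, 1.488, -0, 1.523, -0.085], TCP at [0.149, -0.581, 0.405] pointing down, gripper open.
Joint ranges: [-2.96, 2.96], [-0.89, 2.26], [0.02, 2.5], [-1.34, 4.48], [0, 2.73], [-2.66, 2.66]. Speed limits (rad/s): [2.39, 2.39, 2.79, 3.14, 3.14, 3.14].

## Interface

Orientations are given as a rotation vector (axis times angle).
In Python, from plant import readout, read_camera, get_calibration, job, robot gives the robot as it stands.
- The arm moves only by the shell command python3 -m handwheel 'ROWS' [FORCE]. ROWS is JSON, a list of rows, each a list of 5 numbers: the shift along the world's x, y, z in cm, then the turn about the world's z in rad, then the closure, from 0 (fully open) to 1 (shut). In form: [[tx, ty, tz, spin, gripper], ...]. A call has 1 to 10 rows; each row shifts and turns the commanded pose from where the row before left it; what a row does not reach is not made up. A row lasts 1/8 s, in which the tool goes at most 62.5 mm and 10.7 degrees, less where a joint would pass 70% of its speed; a pose out of reach is approached as far as the arm can. A call is refused whole if a number of a shift passes 6.25 or a number of a turn 0.188, either way. A call with a gripper value outside its range is refused whole. The fingers move at their own pace and stop on an object; FORCE is the grip in N (left out, the last holds). Time passes only in rows, so rows that do not move let the fingers close. It gives the time, the measured TCP pose, the force, the opening and the grip force at its end, in the units of the state.
- readout.read_state(): the state, without advancing time (a new reading comes with each control period).
- read_camera(name): name is "scene" or "top"; returns the picture (384x512x3 uint8, red, green, blue); there is no depth.
- get_calibration(name): a dict with "fovy" (degrees; the focal length in pixels is half the picture's height over the tangent of half this angle, whatever the lens; pixels are square), "cx", "cy" (the principal point, pixels), "dist_coeffs" ([k1, k2, p1, p2, k3] as OpenCV has them; the pictures are not rectified), "pose" (4x4, takes a point from camera to world coordinates). Camera axes: x right, y down, z forward; pixel columns grow to the right and rows downward; lengths in m; the calibration is good to about 2 mm. A picture is of the moment at which its call begins. get_calibration takes no time and is no camera call.
- job.close_job(): hands the job in; it is judged then, once.
The state is a dict: "t": time; "q": joint angles; "dq": joint speeds; "joint_torque": joint torques, N m; "tool_pos": TCP position; "orientation": TCP orientation; "force": force on the tool from outside, world axes, zero at the start; "wrist_torque": the same for the moment, N m; "opening": finger opening in m; "gripper_force": force on a finger pad.
Only numpy, scipy, OpenCV 4.12 (cv2) and the standard library are available. Lean on these libraries where they do the work, as an engineer would, in place of code of your own. Each camera call takes 0.05 s, during which the arm holds its last target. There are 200 camera calls.

## Task

Put the loose wooden game pieces away in the white trays: both tower blocks lying flat on the floor of the oblong undivided tray, one draughts piece flat in each of the two bays of the divided tray, and the pawn standing upright in the round dish. Leave the sand timer and the roll of tape standing where they are.

Things in the scene. Friction and masses are not known exactly. Their poses are not given: they have to be found in the camera images.
- block_a: loose rectangular tower block of plain light wood, 68 long (own x) x 23 wide (own y) x 14 high (own z), about 16 g, lying flat on the worktop at any yaw; origin at the centre of its underside. The two blocks are alike and interchangeable.
- block_b: loose rectangular tower block of plain light wood, 68 long (own x) x 23 wide (own y) x 14 high (own z), about 16 g, lying flat on the worktop at any yaw; origin at the centre of its underside. The two blocks are alike and interchangeable.
- draught_a: loose flat round draughts piece of plain light wood with a shallow ring on top, 36 diameter x 10 high, about 12 g, lying flat on the worktop; origin at the centre of its underside, z up. The two are alike and interchangeable.
- draught_b: loose flat round draughts piece of plain light wood with a shallow ring on top, 36 diameter x 10 high, about 12 g, lying flat on the worktop; origin at the centre of its underside, z up. The two are alike and interchangeable.
- pawn: loose turned pawn of plain light wood, 56 high, about 25 g, standing upright: foot 32 diameter, waist 16 diameter at height 36, ball head 24 diameter centred 44 above the foot; origin at the centre of its underside, z up.
- tower_tray: fixed white oblong open tray without divider, outside 95 (own x) x 175 (own y, its long way) x 16 high, walls and floor 5 thick, so inside 85 x 165 x 11 deep: room for both blocks end to end along its y; origin at the centre of its underside, z up.
- draughts_tray: fixed white open tray, outside 120 (own x) x 127 (own y) x 16 high, walls and floor 5 thick, split by a 5 thick divider along its own x, as high as the walls, into two bays each 110 (x) x 56 (y) inside and 11 deep, with bay centres at own y = +30.5 and -30.5; origin at the centre of its underside, z up.
- pawn_dish: fixed white round open dish, outside diameter 100, inside diameter 90, 16 high, flat floor 5 thick; origin at the centre of its underside, z up.
- timer: loose bystander: upright sand timer, amber glass between black round ends, 36 diameter x 60 high; origin at the centre of its underside. To be left alone.
- tape: loose bystander: roll of clear tape lying flat, 48 outside diameter, 28 hole, 19 high; origin at the centre of its underside. To be left alone. It, the timer and the five pieces stand scattered at least 100 mm apart, centre to centre; all other clutter lies further out along the edges of the worktop.
Mind the look-alikes: they are no part of the job. What is shaped like the block_a but turquoise is not meant.

How it is judged:
By the outcome, as a careful person would: the job done as asked, in the order asked, and still so for the second after the job is handed in, with the robot touching nothing.
It also fails if it takes over 125 s, if anything falls off the work surface, if the arm or the gripper's body presses on something with over 40 N, if the wrist force passes 120 N, or if a joint passes its speed limit or range.

## Working session

There is one attempt and no reset: what is moved stays moved. The work goes in short steps, Python scripts to look and compute and a shell command to move; the robot and the scene stay as the last step left them, time stands still between calls to the robot, and variables do not carry over. Pictures are saved under pics/ and viewed, at most 14 in all, crops included, and the job is handed in when it is done.

```bash
mkdir -p pics
python3 - <<'E'
from plant import readout, read_camera, get_calibration
import cv2,numpy as np
for n in("top","scene"):
    im=read_camera(n); cv2.imwrite(f"pics/{n}0.png",im[:,:,::-1]); c=get_calibration(n); print(n,c)
s=readout.read_state(); print(s)
E
```

```text
top {'fovy': 56.16142745187899, 'cx': 253.27913474610153, 'cy': 184.6514301715109, 'dist_coeffs': array([-0.01329558,  0.        ,  0.        ,  0.        ,  0.        ]), 'pose': array([[-2.38518672e-02, -9.93583255e-01,  1.10559504e-01,
         4.06728959e-01],
       [-9.99715369e-01,  2.37630592e-02, -2.12103385e-03,
         1.12230252e-02],
       [-5.19808324e-04, -1.10578626e-01, -9.93867243e-01,
         9.15822863e-01],
       [ 0.00000000e+00,  0.00000000e+00,  0.00000000e+00,
         1.00000000e+00]])}
scene {'fovy': 42.494045164957825, 'cx': 249.5878021769535, 'cy': 202.61733692481434, 'dist_coeffs': array([0.05167159, 0.        , 0.        , 0.        , 0.        ]), 'pose': array([[ 0.61295146,  0.53696547, -0.57961935,  1.36178177],
       [ 0.78995012, -0.40123507,  0.46366932, -0.70385434],
       [ 0.0164108 , -0.74207716, -0.67011355,  1.03036899],
       [ 0.        ,  0.        ,  0.        ,  1.        ]])}
{'t': 0.1, 'q': array([-1.40539746e+00,  1.31063533e-01,  1.48919455e+00, -1.40545817e-06,
        1.52299645e+00, -8.53745023e-02]), 'dq': array([-0.0002619 , -0.00071801, -0.00274442,  0.00031222, -0.00044031,
        0.0004479 ]), 'joint_torque': array([ 1.03376598e-03, -5.61344111e+01, -4.93095303e+01,  7.68919266e-02,
        2.90799042e-02, -5.83699762e-05]), 'tool_pos': array([ 0.14889278, -0.58101139,  0.40379202]), 'orientation': array([-3.11528174e+00, -3.92674979e-01,  1.06570012e-04]), 'force': array([ 0.16383921, -0.99081705,  0.43267596]), 'wrist_torque': array([0.02937009, 0.00268854, 0.02589657]), 'gripper_force': 0.0, 'opening': 0.092894266357239}
```

View pics/top0.png

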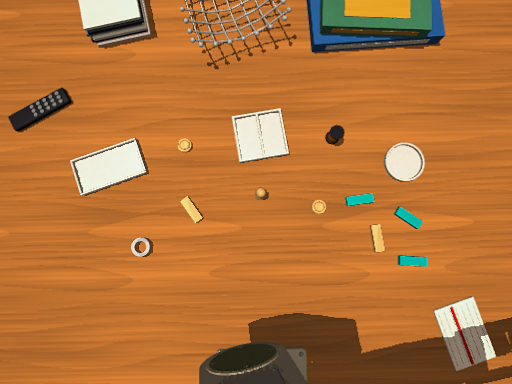

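View pics/scene0.png

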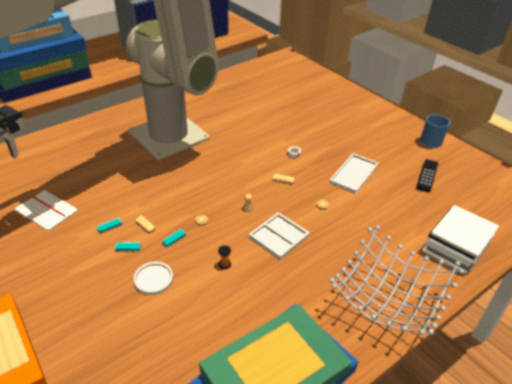

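The top view shows the blocks at (191,209) and (377,238), draughts at (184,145) and (319,207), and the pawn at (261,194). The tower tray is at (109,166), the draughts tray at (260,135), the dish at (404,162), the timer at (336,134) and the tape at (141,247). The three turquoise decoys are on the right. The scene view agrees with this.

```bash
cat > h.py <<'E'
import cv2,numpy as np
from plant import readout, read_camera, get_calibration
def K(c):
    f=192/np.tan(np.radians(c["fovy"])/2); return np.array([[f,0,c["cx"]],[0,f,c["cy"]],[0,0,1.]])
def cast(name,px,z):
    c=get_calibration(name); P=np.array(c["pose"])
    u=cv2.undistortPoints(np.float64(px).reshape(-1,1,2),K(c),np.array(c["dist_coeffs"])).reshape(-1,2)
    d=np.c_[u,np.ones(len(u))]@P[:3,:3].T; o=P[:3,3]
    return (o+d*((z-o[2])/d[:,2])[:,None])[:,:2]
def mask(name,im,kind):
    h,s,v=cv2.split(cv2.cvtColor(im,cv2.COLOR_RGB2HSV))
    m=((s<60)&(v>150)) if kind=="white" else ((h>13)&(h<28)&(s>60)&(s<170)&(v>165))
    return m.astype(np.uint8)
def blobs(name,im,kind,z,amin=25):
    m=mask(name,im,kind); out=[]
    for c in cv2.findContours(cv2.resize(m,None,fx=1,fy=1),cv2.RETR_EXTERNAL,cv2.CHAIN_APPROX_NONE)[0]:
        if cv2.contourArea(c)<amin: continue
        w=cast(name,c.reshape(-1,2),z)*1000
        (cx,cy),(a,b),_=r=cv2.minAreaRect(np.float32(w))
        bx=cv2.boxPoints(r); e=max((bx[1]-bx[0],bx[2]-bx[1]),key=np.linalg.norm)
        out.append((c.reshape(-1,2).mean(0).round(),(round(cx,1),round(cy,1)),(round(max(a,b)),round(min(a,b))),round(np.degrees(np.arctan2(e[1],e[0]))%180,1)))
    return out
E
python3 - <<'E'
from h import *
for n in("top","scene"):
    im=read_camera(n)
    for k,z in(("wood",.012),("white",.016)):
        print(n,k)
        for b in blobs(n,im,k,z): print(*b)
    if n=="top":
        for p in((191,209),(377,238),(184,145),(319,207),(261,193),(300,260)): print(im[p[1],p[0]],cv2.cvtColor(im[p[1]:p[1]+1,p[0]:p[0]+1],cv2.COLOR_RGB2HSV).ravel())
E
```

```text
top wood
[377. 238.] (366.9, -296.9) (67, 24) 6.2
[319. 206.] (448.2, -152.0) (35, 33) 88.6
[191. 209.] (449.4, 168.3) (68, 24) 34.9
[260. 192.] (488.2, -7.2) (20, 20) 178.6
[184. 145.] (614.9, 184.2) (34, 31) 179.8
top white
[487. 347.] (100.0, -547.1) (55, 25) 9.8
[457. 317.] (169.9, -481.0) (104, 73) 107.6
[140. 246.] (359.7, 293.0) (45, 42) 88.7
[404. 161.] (557.1, -375.0) (97, 95) 88.6
[107. 166.] (564.0, 377.9) (174, 94) 108.6
[260. 135.] (635.5, -10.4) (127, 120) 98.4
[132.  30.] (924.9, 324.6) (165, 80) 135.9
[107.  11.] (991.1, 383.9) (153, 84) 101.4
[242 200 110] [ 20 139 242]
[242 201 111] [ 21 138 242]
[242 210 117] [ 22 132 242]
[242 208 115] [ 22 134 242]
[243 195 109] [ 19 141 243]
[179 107  46] [ 14 189 179]
scene wood
[276. 352.] (938.9, -280.4) (177, 138) 86.6
[239. 337.] (840.4, -301.8) (243, 7) 87.6
[  9. 343.] (523.3, -723.2) (169, 57) 163.1
[486. 353.] (1228.9, 136.9) (342, 108) 93.5
[474. 310.] (1133.7, 216.9) (253, 46) 91.0
[376. 296.] (949.8, 29.1) (167, 129) 149.8
[418. 287.] (1001.5, 151.9) (133, 66) 91.6
[151. 269.] (539.3, -372.0) (108, 76) 68.3
[400. 261
[... 584 characters left out ...]

[194. 132.] (31.8, 65.1) (166, 101) 176.2
[502. 122.] (692.5, 1035.6) (118, 84) 0.7
[160.  50.] (-595.3, 311.1) (105, 32) 149.4
[253.  25.] (-577.5, 836.6) (359, 41) 176.4
scene white
[392. 292.] (970.0, 80.9) (132, 14) 111.9
[153. 277.] (562.3, -382.0) (96, 96) 142.8
[449. 264.] (998.3, 269.4) (88, 32) 8.3
[453. 251.] (975.4, 324.4) (130, 19) 16.4
[279. 235.] (640.6, -17.5) (127, 123) 98.7
[466. 231.] (949.9, 427.4) (158, 140) 101.5
[ 24. 210.] (111.5, -553.5) (60, 28) 15.9
[ 55. 214.] (176.8, -493.3) (104, 82) 107.0
[354. 173.] (571.0, 367.3) (174, 94) 108.1
[480.  81.] (461.5, 1232.1) (553, 207) 163.3
[260.   7.] (-684.1, 958.1) (325, 266) 144.5
[89.  8.] (-1227.5, 267.3) (278, 256) 84.4
```

Run:
```python
from h import *
def proj(n,p):
    c=get_calibration(n);P=np.linalg.inv(c["pose"])
    return cv2.projectPoints(np.float64(p),cv2.Rodrigues(P[:3,:3])[0],P[:3,3],K(c),np.array(c["dist_coeffs"]))[0].reshape(-1,2)
tiles=[]
for n in("top","scene"):
    im=read_camera(n)[:,:,::-1].copy()
    for cx,cy,th,a,b,z in((.6355,-.0104,98.4,.127,.12,.016),(.3669,-.2969,6.2,.068,.023,.014),(.564,.378,108.6,.175,.095,.016)):
        o=[]
        t=np.radians(th);R=np.array([[np.cos(t),-np.sin(t)],[np.sin(t),np.cos(t)]])
        q=np.array([[1,1],[1,-1],[-1,-1],[-1,1]])*[a/2,b/2]@R.T+[cx,cy]
        for zz,col in((z,(0,0,255)),(0,(255,0,0))):
            o.append((proj(n,np.c_[q,np.full(4,zz)]),col))
        m=o[0][0].mean(0).astype(int); r=32; s=4
        big=cv2.resize(im[m[1]-r:m[1]+r,m[0]-r:m[0]+r],None,fx=s,fy=s,interpolation=cv2.INTER_NEAREST)
        for p,col in o: cv2.polylines(big,[((p-(m-r)+.5)*s).astype(int)],True,col,1)
        tiles.append(big)
cv2.imwrite("pics/chk.png",np.vstack([np.hstack(tiles[:3]),np.hstack(tiles[3:])]))
```

```text
(no output)
```

View pics/chk.png

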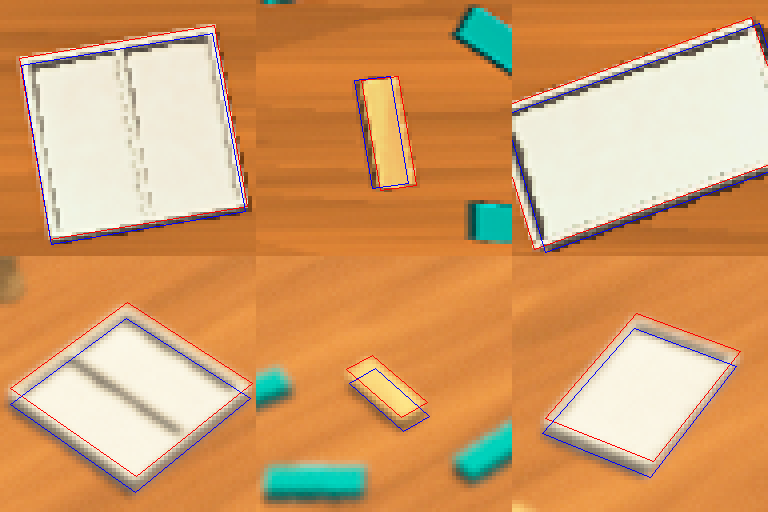

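The outlines match both views to about 1 px, so the top-view estimates are good. First I approach block 1, and also measure the pawn.

```bash
python3 - <<'E'
from h import *
im=read_camera("top")[170:215,240:285]; h,s,v=cv2.split(cv2.cvtColor(im,cv2.COLOR_RGB2HSV))
for r in range(14,32): print(r+170,*[f"{a[0]},{a[1]},{a[2]}" for a in im[r,12:30]])
E
python3 -m handwheel '[[2.7,3.6,-1.5,-0.07,0.4],[2.7,3.6,-1.5,-0.07,0.4],[2.7,3.6,-1.5,0,0.4],[2.7,3.6,-1.5,0,0.4],[2.7,3.6,-1.5,0,0.4],[2.7,3.6,-1.5,0,0.4],[2.7,3.6,-1.5,0,0.4],[2.9,3.2,-1.9,0,0.4],[0,0,0,0,0.4]]' 12
```

```text
184 188,112,46 189,112,48 189,112,45 190,112,46 191,113,46 190,113,47 191,112,47 190,112,47 191,113,48 192,113,48 191,113,48 192,113,48 192,113,48 192,113,48 192,114,48 192,114,46 192,114,47 193,115,49
185 198,117,50 197,117,49 200,117,50 200,117,49 199,116,48 200,118,49 200,118,48 200,118,49 200,118,49 201,118,51 201,117,50 202,119,50 202,119,50 202,119,50 202,119,50 202,119,51 202,119,51 203,120,51
186 210,124,52 211,126,51 211,125,50 212,127,53 211,125,51 212,125,49 214,126,51 213,126,51 213,126,50 215,127,52 215,126,52 214,126,53 213,126,53 213,127,53 214,126,53 213,126,53 213,126,51 213,126,53
187 208,125,52 209,125,53 208,124,52 209,122,53 210,123,50 210,121,49 198,115,48 151,93,44 166,103,47 169,104,48 185,109,45 207,121,50 206,121,50 206,122,52 203,120,49 203,120,52 202,119,50 203,119,51
188 202,120,49 202,119,48 203,119,49 203,118,48 199,117,51 170,108,54 169,118,66 203,146,80 208,150,81 200,143,80 180,128,70 162,104,51 179,105,46 204,120,51 200,118,49 199,118,50 197,117,48 197,117,49
189 188,110,45 188,110,45 188,109,46 185,110,47 171,111,56 179,130,71 222,160,90 233,172,96
[... 1906 characters left out ...]
 191,113,47 181,108,47 148,93,45 130,91,50 141,104,60 139,102,58 134,99,56 123,90,52 81,54,29 81,49,22 113,65,26 187,111,46 184,109,43 192,115,47 189,112,47
200 193,114,48 193,114,46 194,115,49 193,114,47 195,114,49 192,112,46 191,113,50 191,114,49 193,116,52 192,114,49 192,115,49 190,112,48 189,112,46 190,112,43 199,118,50 197,118,51 195,115,49 194,115,49
201 201,117,51 201,117,50 201,118,50 201,117,50 200,118,49 199,116,48 199,118,49 200,119,48 199,117,49 199,117,49 200,118,50 201,119,50 200,118,48 200,118,49 199,118,48 197,117,48 198,117,48 198,116,48
t: 1.48
tool_pos: [0.3677, -0.2948, 0.2791]
orientation: [-3.134, -0.18, 0.002]
force: [-1.6, -0.5, -0.6]
opening: 0.056
gripper_force: 0.0
```

```bash
python3 - <<'E'
from h import *
print(cast("top",(260.4,192),.044),cast("top",(261.2,193),.004))
E
python3 -m handwheel '[[-0.1,-0.2,-2.5,0,0.4],[0,0,-2.5,0,0.4],[0,0,-2.2,0,0.4],[0,0,-1.8,0,0.4],[0,0,0,0,0.9],[0,0,0,0,0.9],[0,0,0,0,0.9],[0,0,0,0,0.9],[0,0,0,0,0.9]]' 12
```

```text
[[ 0.48532115 -0.00752159]] [[ 0.48632653 -0.01034882]]
t: 2.6
tool_pos: [0.3663, -0.2996, 0.1917]
orientation: [3.135, 0.174, 0.001]
force: [-1.7, 0.1, 7.4]
opening: 0.0227
gripper_force: 12.0
```

```bash
python3 -m handwheel '[[0,0,1.0,0,0.9],[0,0,4.0,0,0.9],[0,0,4.5,0,0.9],[0,0,0,0,0.9]]' && python3 -m handwheel '[[1.2,4.8,0,0.178,0.9],[1.2,4.8,0,0.178,0.9],[1.2,4.8,0,0.178,0.9],[1.2,4.8,0,0.178,0.9],[1.2,4.8,0,0.178,0.9],[1.2,4.8,0,0.178,0.9],[1.2,4.8,0,0.178,0.9],[1.2,4.8,0,0.178,0.9],[1.2,4.8,0,0.178,0.9],[1.2,4.8,0,0.178,0.9]]' && python3 -m handwheel '[[1.2,4.7,0,0,0.9],[1.2,4.7,0,0,0.9],[1.2,4.7,0,0,0.9],[1.2,4.7,0,0,0.9],[1.4,4.7,0,0,0.9],[0,0,0,0,0.9],[0,0,0,0,0.9]]'
python3 - <<'E'
from h import *
cv2.imwrite("pics/s1.png",cv2.resize(read_camera("scene")[90:250,270:430],None,fx=4,fy=4)[:600,:,::-1])
E
```

```text
t: 3.1
tool_pos: [0.3672, -0.3004, 0.2905]
orientation: [3.131, 0.174, 0.008]
force: [0.8, -0.2, -0.2]
opening: 0.0227
gripper_force: 12.0
t: 4.35
tool_pos: [0.4856, 0.1824, 0.2848]
orientation: [-1.831, -2.552, 0.002]
force: [1.0, -0.7, -0.4]
opening: 0.0226
gripper_force: 12.0
t: 5.22
tool_pos: [0.5475, 0.4155, 0.2843]
orientation: [-1.838, -2.547, 0.004]
force: [-0.1, -0.3, -0.7]
opening: 0.0229
gripper_force: 12.0
```

View pics/s1.png

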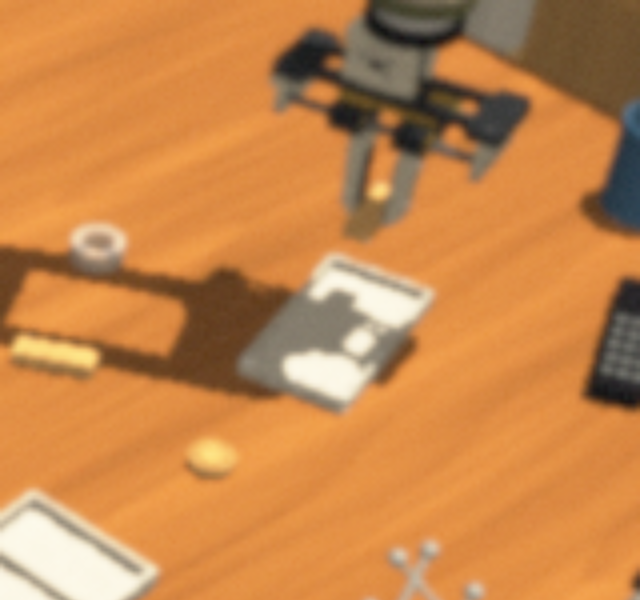

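The crop shows the block held level between the fingers above the tray, and the tray is clear.

```bash
python3 -m handwheel '[[0.35,0.15,-3.5,0,0.9],[0,0,-3,0,0.9],[0,0,-1.5,0,0.9],[0,0,0,0,0.9],[0,0,0,0,0.9]]'
```

```text
t: 5.9
tool_pos: [0.552, 0.4174, 0.2076]
orientation: [1.839, 2.546, 0.003]
force: [0.3, -0.7, 0.2]
opening: 0.0229
gripper_force: 12.0
```

```bash
python3 -m handwheel '[[0,0,-0.6,0,0.9],[0,0,-0.4,0,0.9],[0,0,0,0,0.9],[0,0,0,0,0.9]]'
```

```text
t: 6.4
tool_pos: [0.5516, 0.4175, 0.1961]
orientation: [1.839, 2.547, 0.001]
force: [1.0, 0.9, 2.2]
opening: 0.0227
gripper_force: 12.0
```

```bash
python3 -m handwheel '[[0,0,0,0,0.62],[0,0,0,0,0.62],[0,0,0,0,0.62],[0,0,2,0,0.62],[0,0,3.5,0,0.62],[0,0,3.3,0,0.62]]' && python3 -m handwheel '[[-1.3,-3.1,0,-0.16,0.4],[-1.3,-3.1,0,-0.16,0.4],[-1.3,-3.1,0,-0.16,0.4],[-1.3,-3.1,0,-0.16,0.4],[-1.3,-3.1,0,-0.16,0.4],[-1.3,-3.1,0,-0.16,0.4],[-1.3,-3.1,0,-0.16,0.4],[-1.2,-3.2,0,-0.165,0.4],[0,0,0,0,0.4],[0,0,0,0,0.4]]'
python3 - <<'E'
from h import *
cv2.imwrite("pics/s2.png",cv2.resize(read_camera("scene")[110:230,260:420],None,fx=4,fy=4)[:,:,::-1])
im=read_camera("top")
for b in blobs("top",im,"wood",.014):print(*b)
E
```

```text
t: 7.15
tool_pos: [0.5516, 0.4174, 0.2865]
orientation: [1.839, 2.547, 0.002]
force: [-0.1, 0.3, -0.2]
opening: 0.0353
gripper_force: 0.0
t: 8.4
tool_pos: [0.4489, 0.1686, 0.285]
orientation: [-2.998, -0.94, -0.004]
force: [0.6, 0.2, -0.2]
opening: 0.0554
gripper_force: 0.0
[233. 365.] (70.6, 61.4) (82, 76) 92.9
[318. 206.] (448.1, -151.6) (35, 33) 88.6
[260. 192.] (488.1, -5.9) (23, 20) 88.6
[ 69. 277.] (297.7, 470.0) (522, 28) 5.7
[ 59. 277.] (298.3, 493.7) (521, 31) 4.8
[144. 269.] (303.3, 337.5) (597, 259) 10.7
[178. 262.] (327.2, 199.7) (603, 27) 11.2
[184. 145.] (614.5, 183.8) (35, 34) 43.8
```

View pics/s2.png

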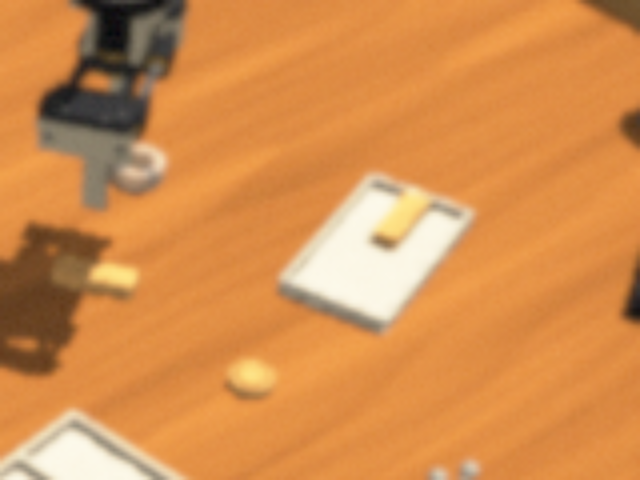

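The first block lies flat in the tower tray, at its far end. Now I pick the second block.

```bash
python3 -m handwheel '[[0,0,-3,0,0.4],[0,0,-3,0,0.4],[0,0,-2.3,0,0.4],[0,0,-1,0,0.4],[0,0,0,0,0.9],[0,0,0,0,0.9],[0,0,0,0,0.9],[0,0,0,0,0.9],[0,0,0,0,0.9]]' 12 && python3 -m handwheel '[[0,0,0,0,0.9],[0,0,1.0,0,0.9],[0,0,4.0,0,0.9],[0,0,4.5,0,0.9],[0,0,0,0,0.9]]' && python3 -c "
from h import *
im=read_camera('top')
for b in blobs('top',im,'wood',.014)+blobs('top',im,'white',.016):
  if 50<b[0][1]<225:print(*b)
cv2.imwrite('pics/t3.png',cv2.resize(im[130:230,60:220],None,fx=5,fy=5,interpolation=0)[:,:,::-1])"
```

```text
t: 9.62
tool_pos: [0.4489, 0.1684, 0.1916]
orientation: [2.999, 0.937, 0.002]
force: [-1.4, 0.1, 6.1]
opening: 0.0233
gripper_force: 12.0
t: 10.25
tool_pos: [0.4501, 0.1687, 0.2904]
orientation: [2.998, 0.937, 0.012]
force: [-0.3, -0.0, -0.8]
opening: 0.0228
gripper_force: 12.0
[318. 206.] (448.1, -151.6) (35, 33) 88.6
[260. 192.] (488.1, -5.9) (23, 20) 88.6
[184. 145.] (614.5, 183.8) (35, 34) 43.8
[129. 186.] (511.5, 322.9) (84, 18) 101.3
[404. 161.] (557.1, -375.0) (98, 95) 88.6
[103. 154.] (593.5, 387.5) (174, 33) 107.5
[260. 135.] (635.4, -10.2) (127, 120) 98.6
```

View pics/t3.png

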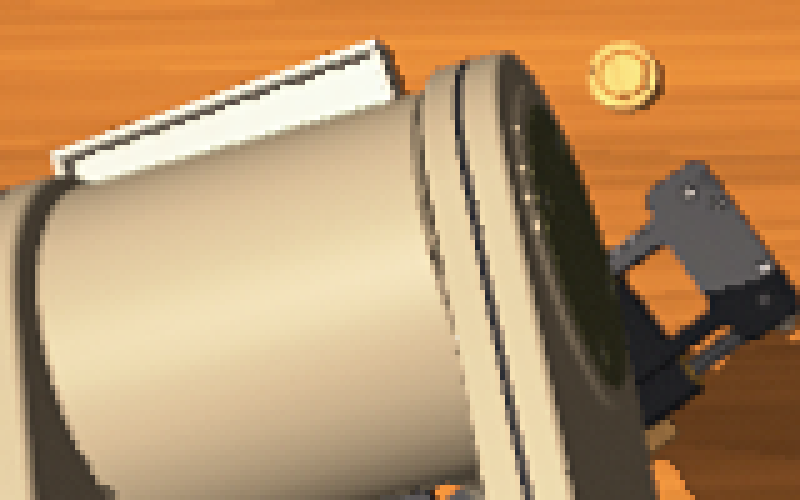

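The arm hides the tray in this view. I'll get the placed block's position from the earlier scene picture.

```bash
python3 - <<'E'
from h import *
im=cv2.imread("pics/s2.png"); hsv=cv2.cvtColor(im[170:260,340:450],cv2.COLOR_BGR2HSV)
m=cv2.inRange(hsv,(13,90,215),(30,255,255)); 
c=max(cv2.findContours(m,0,cv2.CHAIN_APPROX_NONE)[0],key=cv2.contourArea).reshape(-1,2)+[340,170]
w=cast("scene",(c+.5)/4-.5+[260,110],.019)*1000
print(cv2.minAreaRect(np.float32(w)))
d=w-[564,378]; u=np.array([-.319,.948]); v=np.array([.948,.319]); print((d@u).min(),(d@u).max(),(d@v).min(),(d@v).max())
E
python3 -m handwheel '[[1.6,2.1,0,0.16,0.9],[1.6,2.1,0,0.16,0.9],[1.6,2.1,0,0.16,0.9],[1.6,2.1,0,0.16,0.9],[1.6,2.1,0,0.16,0.9],[1.6,2.1,0,0.16,0.9],[1.6,2.1,0,0.16,0.9],[1.5,2.3,0,0.165,0.9],[0,0,0,0,0.9],[0,0,0,0,0.9]]'
```

```text
((538.2449951171875, 423.3365173339844), (93.05133056640625, 107.18116760253906), 44.124210357666016)
0.880886736335653 119.6193166512567 -68.6020843737278 26.740577931232416
t: 11.55
tool_pos: [0.5747, 0.3376, 0.2842]
orientation: [-1.842, -2.543, 0.004]
force: [1.0, -0.1, -0.7]
opening: 0.0225
gripper_force: 12.0
```

```bash
python3 -m handwheel '[[0.3,0,-3.5,0,0.9],[0,0,-3,0,0.9],[0,0,-1.5,0,0.9],[0,0,-0.5,0,0.9],[0,0,-0.4,0,0.9],[0,0,0,0,0.9],[0,0,0,0,0.9]]'
```

```text
t: 12.42
tool_pos: [0.5788, 0.3385, 0.1978]
orientation: [1.839, 2.546, 0.002]
force: [-0.2, 0.9, 0.4]
opening: 0.0226
gripper_force: 12.0
```

```bash
python3 -m handwheel '[[0,0,-0.1,0,0.9],[0,0,0,0,0.62],[0,0,0,0,0.62],[0,0,0,0,0.62],[0,0,2,0,0.62],[0,0,3.5,0,0.62],[0,0,3.3,0,0.62]]' && python3 -m handwheel '[[0.7,-3.1,0,-0.09,0.3],[0.7,-3.1,0,-0.086,0.3],[0.7,-3.1,0,0,0.3],[0.7,-3.1,0,0,0.3],[0.8,-3.1,0,0,0.3],[0,0,0,0,0.3],[0,0,0,0,0.3]]'
python3 - <<'E'
from h import *
cv2.imwrite("pics/s4.png",cv2.resize(read_camera("scene")[110:230,260:420],None,fx=4,fy=4)[:,:,::-1])
E
```

```text
t: 13.3
tool_pos: [0.5786, 0.3384, 0.2864]
orientation: [1.839, 2.546, 0.002]
force: [0.0, 0.7, 0.4]
opening: 0.0352
gripper_force: 0.0
t: 14.18
tool_pos: [0.6145, 0.1837, 0.2848]
orientation: [2.056, 2.375, 0.002]
force: [-0.9, 1.0, 0.3]
opening: 0.0653
gripper_force: 0.0
```

View pics/s4.png

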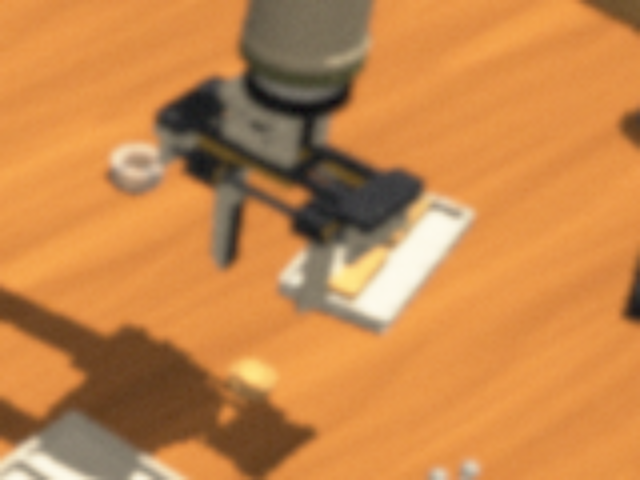

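Both blocks are in the tower tray. Next is the first draughts piece.

```bash
python3 -m handwheel '[[0,0,-3,0,0.3],[0,0,-3,0,0.3],[0,0,-2.3,0,0.3],[0,0,-1,0,0.3],[0,0,0,0,0.3],[0,0,0,0,0.8],[0,0,0,0,0.8],[0,0,0,0,0.8],[0,0,0,0,0.8],[0,0,0,0,0.8]]' 12 && python3 -m handwheel '[[0,0,0,0,0.8],[0,0,1.0,0,0.8],[0,0,4.0,0,0.8],[0,0,4.5,0,0.8],[0,0,0,0,0.8]]'
```

```text
t: 15.48
tool_pos: [0.6147, 0.1833, 0.1914]
orientation: [2.056, 2.375, 0.001]
force: [0.1, 0.4, 4.3]
opening: 0.0353
gripper_force: 12.0
t: 16.1
tool_pos: [0.6162, 0.1837, 0.2915]
orientation: [2.052, 2.372, 0.011]
force: [0.3, -0.5, -0.7]
opening: 0.0349
gripper_force: 12.0
```

```bash
python3 -m handwheel '[[0.3,-3.3,0,0,0.8],[0.3,-3.3,0,0,0.8],[0.3,-3.3,0,0,0.8],[0.3,-3.3,0,0,0.8],[0.4,-3.2,0,0,0.8],[0,0,0,0,0.8],[0,0,0,0,0.8]]' && python3 -m handwheel '[[0,0,-3.5,0,0.8],[0,0,-3,0,0.8],[0,0,-1.4,0,0.8],[0,0,-0.5,0,0.8],[0,0,-0.3,0,0.8],[0,0,0,0,0.8]]'
```

```text
t: 16.98
tool_pos: [0.6301, 0.0196, 0.285]
orientation: [-2.056, -2.374, 0.001]
force: [0.0, 0.6, -1.0]
opening: 0.0354
gripper_force: 12.0
t: 17.73
tool_pos: [0.6309, 0.0193, 0.1997]
orientation: [2.055, 2.375, 0.001]
force: [0.6, 1.1, -0.7]
opening: 0.0352
gripper_force: 12.0
```

```bash
python3 -m handwheel '[[0,0,-0.25,0,0.8],[0,0,0,0,0.8],[0,0,0,0,0.4],[0,0,0,0,0.4],[0,0,0,0,0.4],[0,0,2,0,0.4],[0,0,3.5,0,0.4],[0,0,3.3,0,0.4]]' && python3 -m handwheel '[[-3.1,-2.9,0,0,0.3],[-3.1,-2.9,0,0,0.3],[-3.1,-2.9,0,0,0.3],[-3.0,-2.8,0,0,0.3],[-3.0,-2.8,0,0,0.3],[-3.0,-2.8,0,0,0.3],[0,0,0,0,0.3],[0,0,0,0,0.3]]'
```

```text
t: 18.73
tool_pos: [0.6306, 0.0193, 0.2869]
orientation: [2.055, 2.375, 0.001]
force: [0.4, 0.0, -0.3]
opening: 0.0557
gripper_force: 0.0
t: 19.73
tool_pos: [0.4479, -0.1518, 0.2856]
orientation: [2.055, 2.373, 0.002]
force: [0.2, -0.2, -0.1]
opening: 0.0651
gripper_force: 0.0
```

```bash
python3 -m handwheel '[[0,0,-3,0,0.3],[0,0,-3,0,0.3],[0,0,-2.4,0,0.3],[0,0,-1,0,0.3],[0,0,0,0,0.3],[0,0,0,0,0.8],[0,0,0,0,0.8],[0,0,0,0,0.8],[0,0,0,0,0.8],[0,0,0,0,0.8]]' 12 && python3 -m handwheel '[[0,0,0,0,0.8],[0,0,1.0,0,0.8],[0,0,4.0,0,0.8],[0,0,4.5,0,0.8],[0,0,0,0,0.8]]' && python3 -m handwheel '[[3.2,1.9,0,0,0.8],[3.2,1.9,0,0,0.8],[3.2,1.9,0,0,0.8],[3.2,1.8,0,0,0.8],[3.2,1.8,0,0,0.8],[3.2,1.8,0,0,0.8],[0,0,0,0,0.8],[0,0,0,0,0.8]]'
python3 - <<'E'
from h import *
cv2.imwrite("pics/s5.png",cv2.resize(read_camera("scene")[130:290,200:400],None,fx=3,fy=3)[:,:,::-1])
E
```

```text
t: 20.98
tool_pos: [0.4477, -0.1519, 0.1907]
orientation: [2.056, 2.375, 0.0]
force: [0.2, -0.1, 5.2]
opening: 0.0352
gripper_force: 12.0
t: 21.6
tool_pos: [0.449, -0.1524, 0.2898]
orientation: [2.051, 2.37, 0.003]
force: [-0.2, -0.2, -0.4]
opening: 0.0353
gripper_force: 12.0
t: 22.6
tool_pos: [0.6387, -0.0408, 0.284]
orientation: [-2.054, -2.374, 0.002]
force: [-0.7, 0.4, -0.7]
opening: 0.0354
gripper_force: 12.0
```

View pics/s5.png

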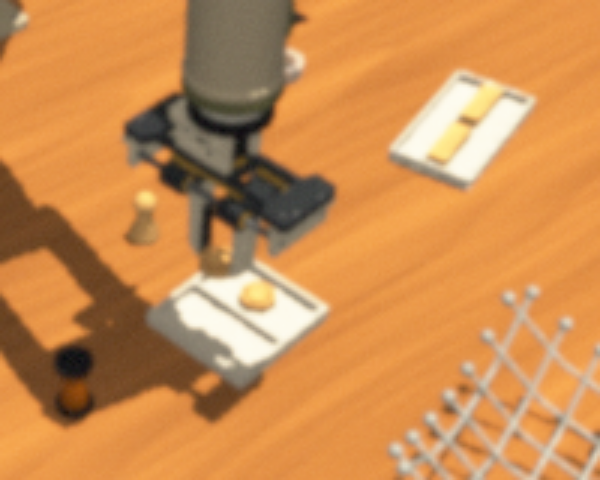

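Both blocks lie flat end to end, draught 1 lies flat in its bay, and draught 2 is held over the other bay.

```bash
python3 -m handwheel '[[0.1,0,-3.5,0,0.8],[0,0,-3,0,0.8],[0,0,-1.4,0,0.8],[0,0,-0.6,0,0.8],[0,0,-0.4,0,0.8],[0,0,0,0,0.8],[0,0,0,0,0.8]]' && python3 -m handwheel '[[0,0,-0.1,0,0.8],[0,0,0,0,0.4],[0,0,0,0,0.4],[0,0,0,0,0.4],[0,0,2,0,0.4],[0,0,3.5,0,0.4],[0,0,3.3,0,0.4]]' && python3 -m handwheel '[[-3.1,0.7,0,0,0.3],[-3.1,0.7,0,0,0.3],[-3.1,0.7,0,0,0.3],[-3,0.6,0,0,0.3],[-3,0.6,0,0,0.3],[0,0,0,0,0.3],[0,0,0,0,0.3]]'
```

```text
t: 23.52
tool_pos: [0.6408, -0.0408, 0.1972]
orientation: [2.055, 2.375, 0.001]
force: [-0.9, 0.6, -0.1]
opening: 0.0352
gripper_force: 12.0
t: 24.4
tool_pos: [0.6406, -0.0408, 0.2859]
orientation: [2.055, 2.375, 0.001]
force: [0.1, 0.1, -1.1]
opening: 0.056
gripper_force: 0.0
t: 25.28
tool_pos: [0.4882, -0.0079, 0.2847]
orientation: [2.054, 2.374, 0.002]
force: [-1.0, 0.4, 0.1]
opening: 0.0648
gripper_force: 0.0
```

```bash
python3 -m handwheel '[[-0.2,-0.1,-3,0,0.3],[0,0,-2.5,0,0.3],[0,0,-1.5,0,0.3],[0,0,-0.4,0,0.3],[0,0,0,0,0.8],[0,0,0,0,0.8],[0,0,0,0,0.8],[0,0,0,0,0.8],[0,0,0,0,0.8],[0,0,0,0,0.8]]' 10 && python3 -m handwheel '[[0,0,0,0,0.8],[0,0,1.0,0,0.8],[0,0,3.0,0,0.8],[0,0,3,0,0.8],[0,0,2,0,0.8],[0,0,0,0,0.8]]'
python3 - <<'E'
from h import *
cv2.imwrite("pics/s6.png",cv2.resize(read_camera("scene")[110:270,180:380],None,fx=3,fy=3)[:,:,::-1])
E
```

```text
t: 26.52
tool_pos: [0.4856, -0.0087, 0.2095]
orientation: [2.056, 2.375, 0.0]
force: [-0.6, 0.9, 2.6]
opening: 0.0233
gripper_force: 10.0
t: 27.28
tool_pos: [0.4862, -0.0088, 0.3015]
orientation: [2.054, 2.373, 0.004]
force: [0.4, -1.2, -1.1]
opening: 0.0231
gripper_force: 10.0
```

View pics/s6.png

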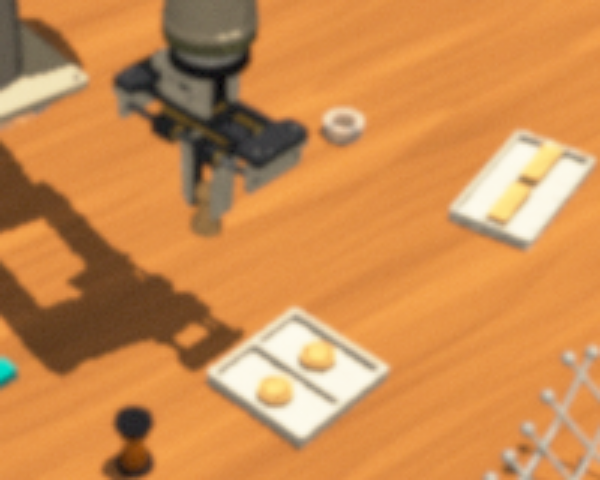

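Both draughts lie flat, one per bay, and the pawn hangs upright. Now I carry it to the dish.

```bash
python3 -m handwheel '[[0.3,-1.6,0,0,0.8],[0.7,-3.7,0,0,0.8],[0.8,-4.2,0,0,0.8],[0.8,-4.2,0,0,0.8],[0.8,-4.2,0,0,0.8],[0.8,-4.2,0,0,0.8],[0.8,-4.2,0,0,0.8],[0.8,-4.2,0,0,0.8],[0.7,-3.8,0,0,0.8],[0.5,-2.3,0,0,0.8]]' && python3 -m handwheel '[[0,0,0,0,0.8],[0,0,0,0,0.8],[0,0,-2,0,0.8],[0,0,-3,0,0.8],[0,0,-2,0,0.8],[0,0,0,0,0.8],[0,0,0,0,0.8]]'
```

```text
t: 28.58
tool_pos: [0.5544, -0.3776, 0.2971]
orientation: [-2.056, -2.372, 0.001]
force: [-0.3, -0.2, 0.0]
opening: 0.0232
gripper_force: 10.0
t: 29.45
tool_pos: [0.5558, -0.3747, 0.23]
orientation: [2.055, 2.375, 0.0]
force: [0.2, -0.6, 0.1]
opening: 0.0232
gripper_force: 10.0
```

```bash
python3 -m handwheel '[[0,0,-0.8,0,0.8],[0,0,-0.5,0,0.8],[0,0,-0.2,0,0.8],[0,0,0,0,0.8],[0,0,0,0,0.8]]'
python3 - <<'E'
from h import *
cv2.imwrite("pics/s7.png",cv2.resize(read_camera("scene")[200:310,90:230],None,fx=4,fy=4)[:,:,::-1])
E
```

```text
t: 30.08
tool_pos: [0.5555, -0.3748, 0.2144]
orientation: [2.056, 2.375, 0.0]
force: [0.4, 0.3, 1.0]
opening: 0.0232
gripper_force: 10.0
```

View pics/s7.png

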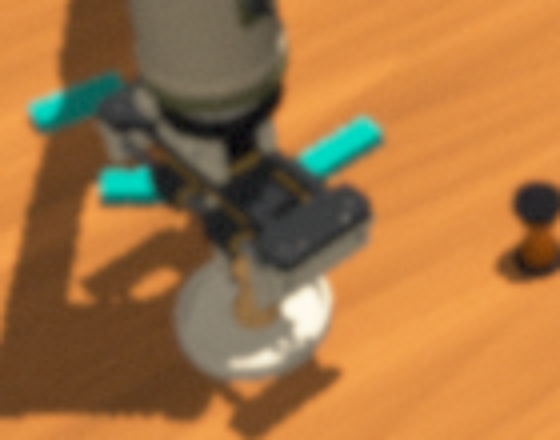

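The pawn stands on the dish floor, so I release it slowly, rise straight up and check from both views.

```bash
python3 -m handwheel '[[0,0,0,0,0.7],[0,0,0,0,0.5],[0,0,0,0,0.4],[0,0,0,0,0.4],[0,0,2,0,0.4],[0,0,4,0,0.4],[0,0,5,0,0.4],[0,0,0,0,0.4]]' && python3 -m handwheel '[[-4,-2,0,0,0.4],[-4,-2,0,0,0.4],[-4,-2,0,0,0.4],[-4,-2,0,0,0.4],[-4,-2,0,0,0.4],[0,0,0,0,0.4]]'
python3 - <<'E'
from h import *
a=cv2.resize(read_camera("scene")[110:310,90:400],(800,516)); b=read_camera("top")
cv2.imwrite("pics/s8.png",a[:,:,::-1]); cv2.imwrite("pics/t8.png",cv2.resize(b[90:270,60:440],(800,379))[:,:,::-1])
E
```

```text
t: 31.12
tool_pos: [0.557, -0.3759, 0.3326]
orientation: [2.048, 2.367, 0.001]
force: [1.0, -0.2, -0.1]
opening: 0.0556
gripper_force: 0.0
t: 31.88
tool_pos: [0.3529, -0.476, 0.3248]
orientation: [2.06, 2.372, -0.001]
force: [0.2, 0.5, -0.3]
opening: 0.0562
gripper_force: 0.0
```

View pics/s8.png

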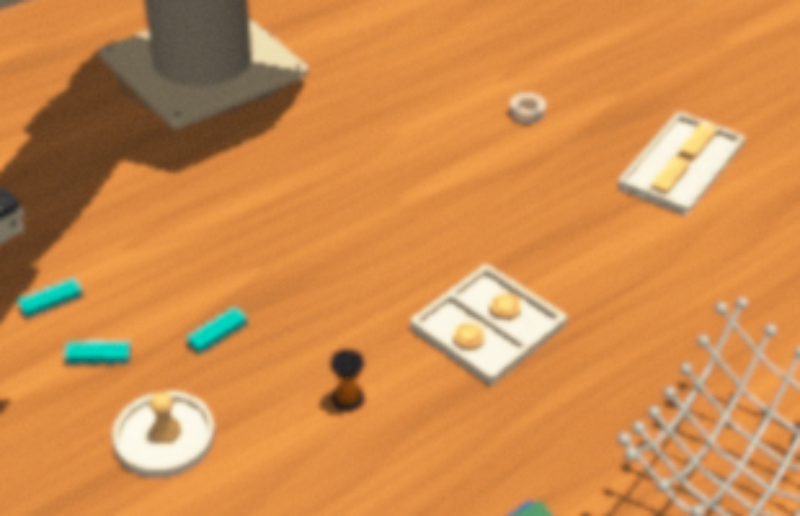

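View pics/t8.png

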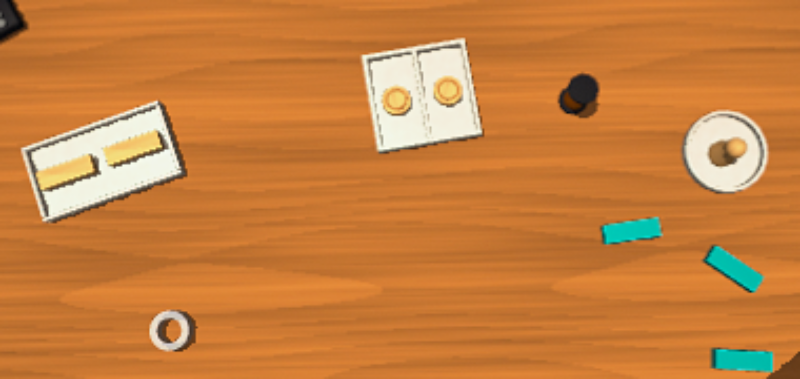

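Everything looks in place, but the left block is close to the end wall, so I zoom in on it.

Run:
```python
from h import *
b=read_camera("top")
cv2.imwrite("pics/t9.png",cv2.resize(b[130:205,62:157],None,fx=8,fy=8,interpolation=0)[:,:,::-1])
h,s,v=cv2.split(cv2.cvtColor(b,cv2.COLOR_RGB2HSV)); m=((h>13)&(h<30)&(s>60)&(v>200)).astype(np.uint8)
m[:,:76]=0;m[:135]=0;m[195:]=0;m[:,142:]=0
for c in cv2.findContours(m,0,cv2.CHAIN_APPROX_NONE)[0]:
    if cv2.contourArea(c)<60: continue
    d=cast("top",c.reshape(-1,2),.019)*1000-[564,378]; t=np.radians(108.6);u=d@[np.cos(t),np.sin(t)];w=d@[np.sin(t),-np.cos(t)]
    print(u.min(),u.max(),w.min(),w.max(),cv2.minAreaRect(np.float32(d)))
```

```text
10.498722514099125 77.1905455012829 -9.97959976043108 12.326947251229848 ((-13.085829734802246, 41.830406188964844), (22.11719512939453, 67.0054702758789), 17.436580657958984)
-74.34362831996815 -7.545352341451435 -9.560531991862712 12.307604476816 ((14.464122772216797, -38.334686279296875), (21.80581283569336, 66.75554656982422), 18.839624404907227)
-104.60954019113795 63.233311394699406 15.820070131079763 102.70049727532604 ((55.4825325012207, -2.027008056640625), (167.91555786132812, 46.76019287109375), 88.53768920898438)
```

View pics/t9.png

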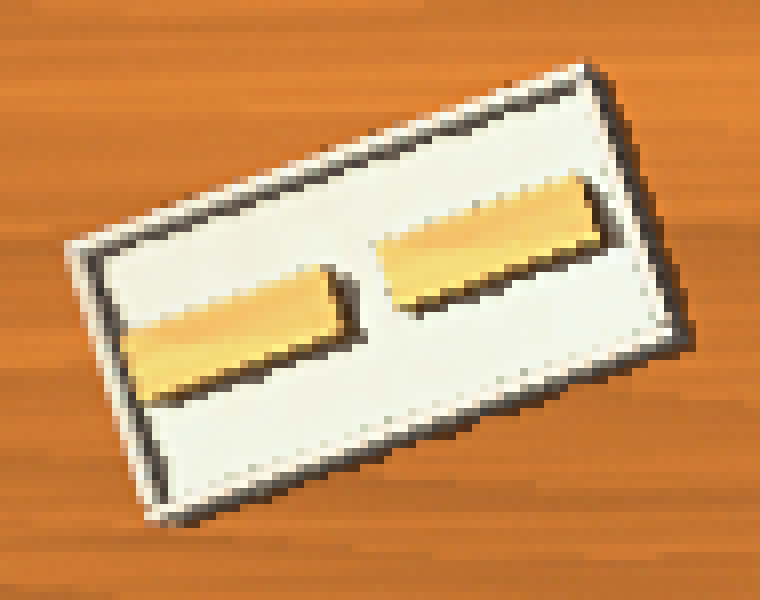

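Both blocks lie flat inside the walls, reaching 77 mm of the 82.5 mm available. Handing in.

```bash
python3 -c "
from plant import job; print(job.close_job())"
```

```text
the job is handed in; nothing more can be done
None
```

The job is handed in at about 32 s of the 125 s allowed: both blocks lie flat in the oblong tray, one draughts piece lies flat in each bay and the pawn stands in the dish, with the timer and tape left where they were.

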